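# Re-rack a row of four assembly parts in reverse order

### The job

The next station takes its parts from the other end, so move all four parts from the nests on the aluminium feed rail to the wooden rack in reverse order: the part at the left end of the rail goes to the right-end place of the rack, the next one to the place beside it, and so on, so that the left-right order is mirrored (left and right as the robot sees them). Set each part down upright in the middle of its place, one part to a place.

Things in the scene. Friction and masses are not known exactly. Their poses are not given: they have to be found in the camera images.
- bush: flanged brass bush with a bore, standing on its flange, 24 mm diameter, 22 mm high, about 30 g; can be gripped as an upright cylinder of 24 mm. Origin: centre of the underside, z up.
- nut: dark grey knurled stop nut, low and round, 23 mm diameter, 14 mm high, about 35 g. Origin: centre of the underside, z up.
- spacer: bright aluminium spacer block with two dark holes in its top, 30 (x) x 50 (y) x 20 mm high, about 80 g; at the start its long side lies within 0.1 rad of the direction of the row, so it can be gripped 30 mm wide across the row. Origin: centre of the underside, z up.
- tin: flat round paste tin with a yellow lid, shut, 57 mm diameter, 24 mm high, about 60 g. Origin: centre of the underside, z up.
- nest_bush: fixed grey plastic nest on the feed rail, 64 (x) x 70 (y) x 18 mm, with two low straight steel strips 32 mm apart (3 mm high, one on either side along y). The bush starts on it, within 2 mm of its middle; the nest stays and so marks where in the row the bush began. Origin: centre of its underside, 10 mm above the bench; the part stands on its flat top, 28 mm above the bench. Axes as the rail's.
- nest_nut: fixed grey plastic nest on the feed rail, 64 (x) x 70 (y) x 18 mm, with four low brass pins close together (3 mm high, at x +-6, y +-19 mm). The nut starts on it, within 2 mm of its middle; the nest stays and so marks where in the row the nut began. Origin: centre of its underside, 10 mm above the bench; the part stands on its flat top, 28 mm above the bench. Axes as the rail's.
- nest_spacer: fixed grey plastic nest on the feed rail, 64 (x) x 70 (y) x 18 mm, with two low straight steel strips 58 mm apart (3 mm high, one on either side along y). The spacer starts on it, within 2 mm of its middle; the nest stays and so marks where in the row the spacer began. Origin: centre of its underside, 10 mm above the bench; the part stands on its flat top, 28 mm above the bench. Axes as the rail's.
- nest_tin: fixed grey plastic nest on the feed rail, 64 (x) x 70 (y) x 18 mm, with four low brass pins wide apart (3 mm high, at x +-12, y +-31.5 mm). The tin starts on it, within 2 mm of its middle; the nest stays and so marks where in the row the tin began. Origin: centre of its underside, 10 mm above the bench; the part stands on its flat top, 28 mm above the bench. Axes as the rail's.
- feed_rail: fixed low aluminium rail, 50 (x) x 330 (y) mm, 10 mm high, a small dark stop at each end. Origin: centre of its underside on the bench; y along the row, positive to the robot's left (turned by at most 0.15 rad). The four nests stand on it at y = +114, +38, -38, -114 mm, in any order. The space before and behind them is free: the parts can be gripped across the row (along x).
- line_rack: fixed pale wooden rack plate, 72 (x) x 312 (y) mm; five aluminium dividers part it into four empty places in a row, each 72 mm wide, open at front and back. Origin: centre of its underside on the bench; y along the row, positive to the robot's left (within 0.15 rad). Places: x = 0, y = +114, +38, -38, -114 mm, each with a grey felt dot; floor 12 mm above the bench, dividers 11 mm higher.
There are look-alikes about, which are no part of the job. Of the things that look like the nut, the smaller one is meant.

How it is judged:
At the end, for the whole second after the job is handed in: Every part stands upright (0.15 rad) on the rack floor (within 6 mm), released and at rest (under 0.02 m/s), in the place that mirrors its nest on the rail (leftmost nest to rightmost place and so on), within 15 mm of the middle of the place along and across the row (((y of nest_bush in the frame of feed_rail between 0.094 and 0.134 m and y of bush in the frame of line_rack between -0.129 and -0.099 m) or (y of nest_bush in the frame of feed_rail between 0.018 and 0.058 m and y of bush in the frame of line_rack between -0.053 and -0.023 m) or (y of nest_bush in the frame of feed_rail between -0.058 and -0.018 m and y of bush in the frame of line_rack between 0.023 and 0.053 m) or (y of nest_bush in the frame of feed_rail between -0.134 and -0.094 m and y of bush in the frame of line_rack between 0.099 and 0.129 m)) and x of bush in the frame of line_rack between -0.015 and 0.015 m and z of bush in the frame of line_rack between 0.006 and 0.018 m and angle between each of bush, nut, spacer, tin's own z axis and vertical below 0.15 rad and linear speed of each of bush, nut, spacer, tin below 0.02 m/s and ((y of nest_nut in the frame of feed_rail between 0.094 and 0.134 m and y of nut in the frame of line_rack between -0.129 and -0.099 m) or (y of nest_nut in the frame of feed_rail between 0.018 and 0.058 m and y of nut in the frame of line_rack between -0.053 and -0.023 m) or (y of nest_nut in the frame of feed_rail between -0.058 and -0.018 m and y of nut in the frame of line_rack between 0.023 and 0.053 m) or (y of nest_nut in the frame of feed_rail between -0.134 and -0.094 m and y of nut in the frame of line_rack between 0.099 and 0.129 m)) and x of nut in the frame of line_rack between -0.015 and 0.015 m and z of nut in the frame of line_rack between 0.006 and 0.018 m and ((y of nest_spacer in the frame of feed_rail between 0.094 and 0.134 m and y of spacer in the frame of line_rack between -0.129 and -0.099 m) or (y of nest_spacer in the frame of feed_rail between 0.018 and 0.058 m and y of spacer in the frame of line_rack between -0.053 and -0.023 m) or (y of nest_spacer in the frame of feed_rail between -0.058 and -0.018 m and y of spacer in the frame of line_rack between 0.023 and 0.053 m) or (y of nest_spacer in the frame of feed_rail between -0.134 and -0.094 m and y of spacer in the frame of line_rack between 0.099 and 0.129 m)) and x of spacer in the frame of line_rack between -0.015 and 0.015 m and z of spacer in the frame of line_rack between 0.006 and 0.018 m and ((y of nest_tin in the frame of feed_rail between 0.094 and 0.134 m and y of tin in the frame of line_rack between -0.129 and -0.099 m) or (y of nest_tin in the frame of feed_rail between 0.018 and 0.058 m and y of tin in the frame of line_rack between -0.053 and -0.023 m) or (y of nest_tin in the frame of feed_rail between -0.058 and -0.018 m and y of tin in the frame of line_rack between 0.023 and 0.053 m) or (y of nest_tin in the frame of feed_rail between -0.134 and -0.094 m and y of tin in the frame of line_rack between 0.099 and 0.129 m)) and x of tin in the frame of line_rack between -0.015 and 0.015 m and z of tin in the frame of line_rack between 0.006 and 0.018 m); the robot touches nothing.
It also fails if it takes over 88 s, if anything falls off the work surface, if the arm or the gripper's body presses on something with over 40 N, if the wrist force passes 120 N, or if a joint passes its speed limit or range.

### The arm

A 6-joint arm with a two-finger parallel gripper is mounted at the origin on a cart in front of the work surface, level with it; the furniture and walls round the work are solid. World frame = base frame: x ahead of the robot, y to its left, z up, the work surface at z = 0. Lengths are in m, angles in rad, forces in N, time in s.
With the tool pointing down it reaches from about 0.3 to 0.775 m from the base axis. Payload 14.6 kg.
Tool frame: the origin (TCP) lies at the very end of the fingers, on their centre line; the grasp point (between the pads) lies 19 mm behind it (ctrl.pinch_z is the distance from the TCP to the grasp point, in m); z points along the fingers, y is the line along which they close (so a half turn about z gives the same grasp; the last joint's range is limited). The gripper opens to 85 mm and grips with 20 to 120 N. Pads are 22 mm wide; open, the fingers measure 114 mm over their backs; the gripper's body (76 mm by 85 mm) begins 54 mm behind the grasp point. The pads swing forward as they close: fully open they stand 13 mm farther back than shut.
Start: joints at [1.146, 0.3, 1.521, -0, 1.321, -0.067], TCP at [0.193, 0.515, 0.231] pointing down, gripper open.
Joint ranges: [-3.03, 3.03], [-0.79, 2.21], [0.23, 2.52], [-1.04, 4.18], [0, 3.07], [-2.55, 2.55]. Speed limits (rad/s): [2.22, 2.22, 2.57, 3.14, 3.14, 3.14].

### API

Orientations are given as a unit quaternion [x, y, z, w].
In Python, from workcell import ctrl gives the robot as it stands.
- The arm moves only by the tool send_rows, never from a script. Its argument "motion" is a list of rows, each a list of 2 entries, a list of its own where there are three numbers: the shift along the tool's x, y, z in mm, then the turn, a rotation vector about the tool's x, y, z in degrees. A call has 1 to 20 rows; each row is the pose to reach, as a shift and turn from the pose commanded when the call began, along the tool's axes at that moment; what a row does not reach only later rows make up. A row lasts 1/10 s, in which the tool goes at most 50 mm and 8.59 degrees, less where a joint would pass 70% of its speed; a pose out of reach is approached as far as the arm can. A call with a gripper value outside its range is refused whole. "grip" is the closure, from 0 (fully open) to 1 (shut), set as the call begins (left out, the last holds). The fingers move at their own pace and stop on an object; "grip_force" is the grip in N (left out, the last holds). Time passes only in rows, so rows that repeat a pose let the fingers close. It gives the time, the measured TCP pose, the force, the opening and the grip force at its end, in the units of the state.
- ctrl.read_state(): the state, without advancing time (a new reading comes with each control period).
- ctrl.snapshot(name): name is "side" or "top"; returns the picture (480x640x3 uint8, red, green, blue); there is no depth.
- ctrl.camera_params(name): a dict with "K" (3x3 intrinsics, pixels), "k1" (the pictures are not rectified: a ray, as slopes to the right and down, at radius r is drawn at 1 + k1 r^2 times it, then the intrinsics apply), "R" (3x3) and "t" (3): a world point X has camera coordinates R X + t. Camera axes: x right, y down, z forward; pixel columns grow to the right and rows downward; lengths in m; the calibration is good to about 2 mm. A picture is of the moment at which its call begins. camera_params takes no time and is no camera call.
- ctrl.close_job(): hands the job in; it is judged then, once.
The state is a dict: "t": time; "q": joint angles; "qd": joint speeds; "joint_torque": joint torques, N m; "tool_pos": TCP position; "tcp_rot": TCP orientation; "force": force on the tool from outside, world axes, zero at the start; "torque": the same for the moment, N m; "width": finger opening in m; "gripper_force": force on a finger pad.
Only numpy, scipy, OpenCV 4.12 (cv2) and the standard library are available. Lean on these libraries where they do the work, as an engineer would, in place of code of your own. Each camera call takes 0.05 s, during which the arm holds its last target. There are 200 camera calls.

## Working session

There is one attempt and no reset: what is moved stays moved. The work goes in short steps, Python scripts to look and compute and a tool call to move; the robot and the scene stay as the last step left them, time stands still between calls to the robot, and variables do not carry over. Pictures are saved under pics/ and viewed, at most 14 in all, crops included, and the job is handed in when it is done.

Besides the shell and the picture viewer there is one more tool, called as name(argument=value, ...) on one line, values as JSON. send_rows: Moves the arm, as the interface text tells. Its arguments: {"type":"object","properties":{"motion":{"type":"array"},"grip":{"type":"number"},"grip_force":{"type":"number"}},"required":["motion"]}

```bash
mkdir -p pics
python3 - <<'E'
from workcell import ctrl
import cv2
for n in("top","side"):
    im=ctrl.snapshot(n); cv2.imwrite(f"pics/{n}0.png",im[:,:,::-1]); p=ctrl.camera_params(n); print(n,p)
s=ctrl.read_state();print(s, ctrl.pinch_z)
E
```

```text
top {'K': array([[452.23134223,   0.        , 313.11594903],
       [  0.        , 452.23134223, 229.26591321],
       [  0.        ,   0.        ,   1.        ]]), 'k1': -0.07130344138507713, 'R': array([[ 0.00393514, -0.99989678,  0.013818  ],
       [-0.99521092, -0.0052656 , -0.09760892],
       [ 0.09767161, -0.01336772, -0.99512892]]), 't': array([-0.14335203,  0.5114489 ,  0.83882021])}
side {'K': array([[478.43569244,   0.        , 311.81656064],
       [  0.        , 478.43569244, 235.11728581],
       [  0.        ,   0.        ,   1.        ]]), 'k1': 0.04025761318635203, 'R': array([[ 0.83825958, -0.54479206,  0.02285795],
       [-0.21051756, -0.36201958, -0.9080882 ],
       [ 0.50299426,  0.75640164, -0.41815468]]), 't': array([-0.5132864 ,  0.1100183 ,  0.69493366])}
{'t': 0.1, 'q': array([ 1.14640433e+00,  3.00447137e-01,  1.52154482e+00, -1.94697417e-05,
        1.32071303e+00, -6.65948721e-02]), 'qd': array([-0.00042557, -0.00044013, -0.00021846,  0.00129332,  0.00040896,
       -0.00062856]), 'joint_torque': array([ 2.23082388e-04, -5.44380677e+01, -3.62368190e+01, -1.03717887e-04,
        3.06459100e-03, -5.42049315e-05]), 'tool_pos': array([0.19252899, 0.51496377, 0.2307498 ]), 'tcp_rot': array([ 1.77943421e-01,  9.84040563e-01, -5.41784073e-04, -1.26020193e-04]), 'force': array([0.92563554, 0.37152885, 0.61422114]), 'torque': array([ 0.01270645, -0.06394003,  0.01742096]), 'gripper_force': 0.0, 'width': 0.08558441257118} 0.0187
```

View pics/top0.png

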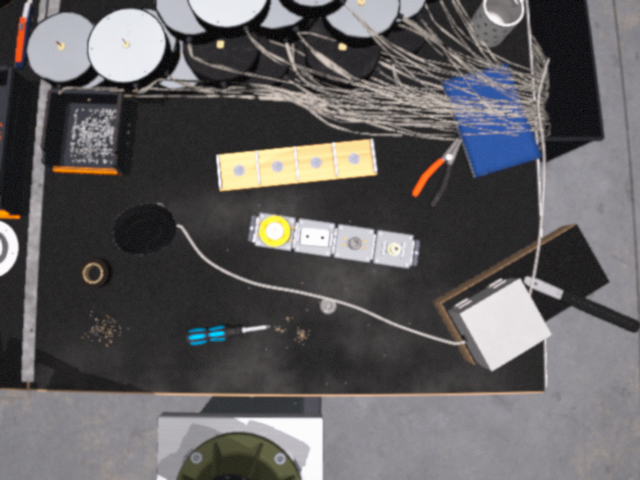

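View pics/side0.png

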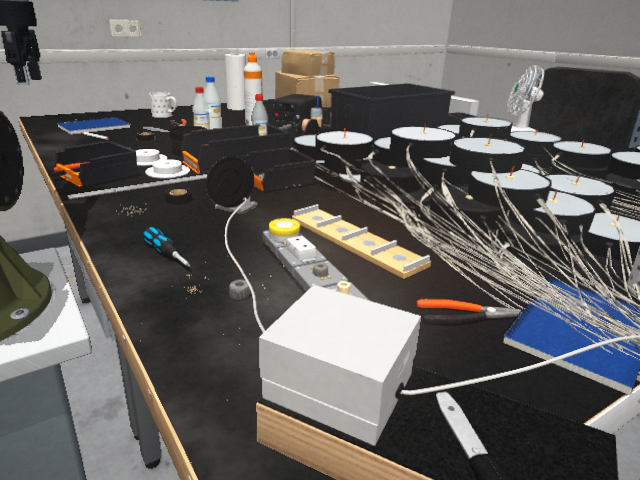

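The top view shows the rail with, left to right, tin (274,231), spacer (314,237), nut (355,242) and bush (396,248). The rack dots run from (239,170) to (354,159). The loose nut at (328,306) and ring at (95,272) are look-alikes. The side view shows a standing black disc left of the rail and a white box to the right of it.

```bash
cat > h.py <<'E'
import numpy as np, cv2
from workcell import ctrl
def ray(n,uv):
    p=ctrl.camera_params(n); uv=np.atleast_2d(np.float64(uv))
    d=(uv-p["K"][:2,2])/p["K"][0,0]; s=d.copy()
    for _ in range(20): s=d/(1+p["k1"]*(s**2).sum(1,keepdims=True))
    R=p["R"]; return -R.T@p["t"], np.c_[s,np.ones(len(s))]@R
def onplane(n,uv,z):
    c,d=ray(n,uv); return c+d*((z-c[2])/d[:,2])[:,None]
def proj(n,X):
    p=ctrl.camera_params(n); c=np.atleast_2d(X)@p["R"].T+p["t"]; s=c[:,:2]/c[:,2:]
    return s*(1+p["k1"]*(s**2).sum(1,keepdims=True))*p["K"][0,0]+p["K"][:2,2]
E
python3 - <<'E'
from h import *
im=cv2.imread("pics/top0.png")
cv2.imwrite("pics/crop.png",cv2.resize(im[130:280,205:430],None,fx=3.5,fy=3.5,interpolation=cv2.INTER_CUBIC))
im=cv2.imread("pics/side0.png")
cv2.imwrite("pics/crops.png",cv2.resize(im[150:310,190:440],None,fx=3.2,fy=3.2,interpolation=cv2.INTER_CUBIC))
E
```

```text
(no output)
```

View pics/crop.png

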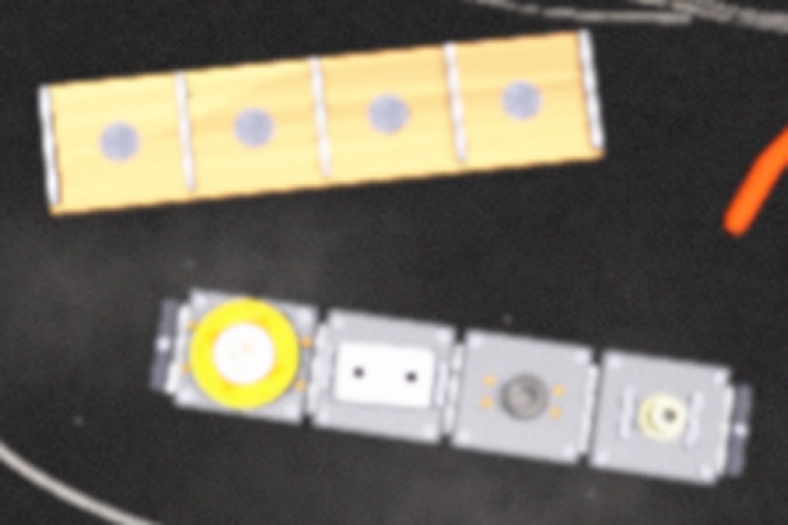

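View pics/crops.png

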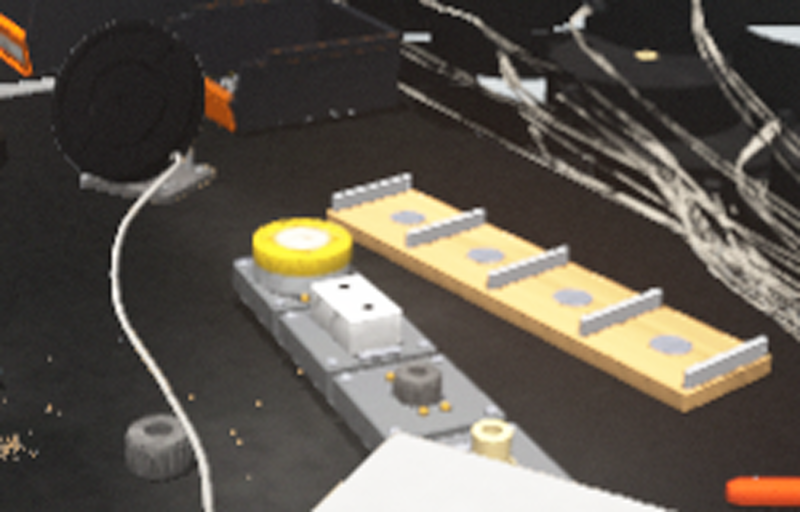

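The close crops confirm it: the nests match their parts (pins wide at the tin, strips wide at the spacer, pins close at the nut, strips close at the bush). The rack is empty. Next I'll turn the crop pixels into positions.

```bash
cat >> h.py <<'E'
from scipy.spatial.transform import Rotation as Ro
def tool(th): # tool down, y axis at world angle th (rad)
    c,s=np.cos(th),np.sin(th); return Ro.from_matrix(np.array([[-s,c,0],[c,s,0],[0,0,-1]]))
def deltas(pos,th):
    "shift mm / rotvec deg from the present pose, tool axes"
    s=ctrl.read_state(); R0=Ro.from_quat(s["tcp_rot"])
    return np.round(R0.inv().apply(np.array(pos)-s["tool_pos"])*1000,1), np.round((R0.inv()*tool(th)).as_rotvec(degrees=True),1)
E
python3 - <<'E'
from h import *
c=lambda l:(np.array(l,float)+.5)/3.5-.5+[205,130]
im=cv2.imread("pics/top0.png")
def cen(mask,pt,r):
    m=np.zeros(mask.shape,np.uint8); cv2.circle(m,tuple(int(round(x)) for x in pt),r,255,-1)
    M=cv2.moments(mask&m,True); return [M["m10"]/M["m00"],M["m01"]/M["m00"]]
hsv=cv2.cvtColor(im,cv2.COLOR_BGR2HSV)
dots=c([[119,141],[253,127],[388,113],[521,100]])
blue=cv2.inRange(hsv,(95,20,80),(130,255,255))
d=[cen(blue,p,8) for p in dots]
P=onplane("top",d,.012);print("dots",P.round(4).tolist(),onplane("top",dots,.012).round(4)[:,:2].tolist())
v=P[0]-P[3];print("rack yaw",np.arctan2(-v[0],v[1]),np.linalg.norm(v))
N=onplane("top",c([[192,290],[730,370],[176,405],[718,482]]),.028);print(N.round(4)[:,:2].tolist())
for a,b in((0,1),(2,3)):
    v=N[a]-N[b];print(np.arctan2(-v[0],v[1]),np.linalg.norm(v))
nc=N.mean(0);th=np.arctan2(-v[0],v[1]);y=np.array([-np.sin(th),np.cos(th)])
print("nests",[(nc[:2]+y*k).round(4).tolist() for k in(.114,.038,-.038,-.114)])
yel=cv2.inRange(hsv,(20,100,120),(35,255,255)); k=max(cv2.findContours(yel,0,2)[0],key=cv2.contourArea)
print("tin",onplane("top",[cv2.minEnclosingCircle(k)[0]],.052).round(4))
for n,p,z in(("spacer",[385,375],.048),("nut",[525,397],.042),("bush",[663,416],.050)): print(n,onplane("top",c([p]),z).round(4))
s=onplane("top",c([[337,341],[436,348],[334,402],[432,408]]),.048);print(s.mean(0),[np.arctan2(-w[0],w[1]) for w in(s[0]-s[1],s[2]-s[3])])
E
```

```text
dots [[0.6301, 0.0059, 0.012], [0.6388, -0.0696, 0.012], [0.647, -0.1455, 0.012], [0.6554, -0.2212, 0.012]] [[0.6302, 0.0061], [0.6386, -0.0693], [0.6472, -0.1454], [0.6553, -0.2206]]
rack yaw 0.11136447873582017 0.22845587824964866
[[0.5436, -0.0382], [0.5012, -0.333], [0.4806, -0.0305], [0.44, -0.3254]]
-0.14291611336697727 0.2978467054105033
-0.13689927573890878 0.2977182640597942
nests [[0.5069, -0.0689], [0.4965, -0.1441], [0.4862, -0.2194], [0.4758, -0.2947]]
tin [[ 0.5063 -0.0679  0.052 ]]
spacer [[ 0.4959 -0.1436  0.048 ]]
nut [[ 0.4849 -0.2187  0.042 ]]
bush [[ 0.4746 -0.2914  0.05  ]]
[ 0.49606396 -0.1434681   0.048     ] [np.float64(-0.06561402608452123), np.float64(-0.05644954012482407)]
```

Run:
```python
from h import *
print(deltas([.5063,-.068,.20],-.14))
for z in(0,.02,.04,.06): print(z, (lambda X:(X.round(3),proj("side",X).round()))(onplane("top",[[376,134.5],[351,131]],z)))
print(onplane("top",[[145,228]],.05),[onplane("top",[[455,300]],z).round(3) for z in (0,.1)])
```

```text
(array([-498.1, -436.1,   31.2]), array([-0.1,  0. , 77.5]))
0 (array([[ 0.708, -0.268,  0.   ],
       [ 0.715, -0.217,  0.   ]]), array([[440., 268.],
       [422., 256.]]))
0.02 (array([[ 0.702, -0.265,  0.02 ],
       [ 0.708, -0.215,  0.02 ]]), array([[437., 258.],
       [420., 246.]]))
0.04 (array([[ 0.695, -0.262,  0.04 ],
       [ 0.702, -0.213,  0.04 ]]), array([[435., 248.],
       [418., 237.]]))
0.06 (array([[ 0.689, -0.259,  0.06 ],
       [ 0.695, -0.211,  0.06 ]]), array([[433., 237.],
       [416., 227.]]))
[[0.51046503 0.17352951 0.05      ]] [array([[ 0.376, -0.421,  0.   ]]), array([[ 0.382, -0.388,  0.1  ]])]
```

send_rows(motion=[[[-498,-436,31],[0,0,77.5]],[[-498,-436,31],[0,0,77.5]],[[-498,-436,31],[0,0,77.5]],[[-498,-436,31],[0,0,77.5]],[[-498,-436,31],[0,0,77.5]],[[-498,-436,31],[0,0,77.5]],[[-498,-436,31],[0,0,77.5]],[[-498,-436,31],[0,0,77.5]],[[-498,-436,31],[0,0,77.5]],[[-498,-436,31],[0,0,77.5]],[[-498,-436,31],[0,0,77.5]],[[-498,-436,31],[0,0,77.5]],[[-498,-436,31],[0,0,77.5]],[[-498,-436,31],[0,0,77.5]],[[-498,-436,31],[0,0,77.5]],[[-498,-436,31],[0,0,77.5]],[[-498,-436,31],[0,0,77.5]],[[-498,-436,31],[0,0,77.5]]], grip=0, grip_force=40)

```text
t: 1.9
tool_pos: [0.5061, -0.0665, 0.2006]
tcp_rot: [0.754, 0.657, 0.0, 0.0]
force: [-0.3, 0.7, 0.0]
width: 0.0854
gripper_force: 0.0
```

Run:
```python
from h import *
s=ctrl.read_state();print(s["t"],s["tool_pos"],s["force"],np.abs(s["qd"]).max())
print(deltas([.5063,-.068,.031],-.14))
im=ctrl.snapshot("side"); cv2.imwrite("pics/s1.png",im[80:400,180:500,::-1])
```

```text
1.9 [ 0.50614568 -0.06649604  0.20059414] [-0.26722271  0.67853491  0.04349413] 0.004386980231881335
(array([ -1.5,   0.3, 169.6]), array([ 0. , -0. ,  0.1]))
```

View pics/s1.png

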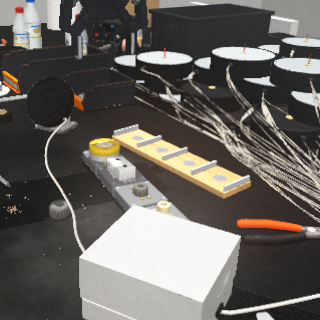

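The gripper hangs above the tin near the top of the crop, and nothing is touching. Descending.

send_rows(motion=[[[-1,0,40],[0,0,0]],[[-1,0,80],[0,0,0]],[[-1,0,120],[0,0,0]],[[-1,0,150],[0,0,0]],[[-1,0,163],[0,0,0]],[[-1,0,169],[0,0,0]],[[-1,0,169],[0,0,0]],[[-1,0,169],[0,0,0]]])

```text
t: 2.75
tool_pos: [0.507, -0.0687, 0.0327]
tcp_rot: [0.755, 0.656, 0.001, 0.001]
force: [1.0, 0.0, 0.2]
width: 0.0854
gripper_force: 0.0
```

send_rows(motion=[[[0,0,0],[0,0,0]],[[0,0,0],[0,0,0]],[[0,0,0],[0,0,0]],[[0,0,0],[0,0,0]],[[0,0,0],[0,0,0]],[[0,0,0],[0,0,0]],[[0,0,0],[0,0,0]],[[0,0,0],[0,0,0]],[[0,0,0],[0,0,0]],[[0,0,0],[0,0,0]]], grip=1, grip_force=40)

```text
t: 3.75
tool_pos: [0.5067, -0.0687, 0.0324]
tcp_rot: [0.755, 0.656, 0.0, 0.001]
force: [-3.6, 0.2, 8.5]
width: 0.0557
gripper_force: 40.6
```

send_rows(motion=[[[0,0,-20],[0,0,0]],[[0,0,-50],[0,0,0]],[[0,0,-80],[0,0,0]],[[0,0,-100],[0,0,0]],[[0,0,-100],[0,0,0]],[[0,0,-100],[0,0,0]]])

```text
t: 4.35
tool_pos: [0.5061, -0.0686, 0.1312]
tcp_rot: [0.755, 0.656, 0.0, 0.0]
force: [-0.1, -0.4, -0.1]
width: 0.0555
gripper_force: 42.6
```

Run:
```python
from h import *
s=ctrl.read_state();print(s["t"],s["tool_pos"],s["width"],s["gripper_force"])
print(deltas([.651,-.221,.11],.11))
```

```text
4.35 [ 0.50614852 -0.06862639  0.13118491] 0.055537298603970296 42.63739228248596
(array([-130.7,  164.7,   21.3]), array([  0. ,   0. , -14.3]))
```

send_rows(motion=[[[-26,33,4],[0,0,-3]],[[-52,66,8],[0,0,-6]],[[-78,99,12],[0,0,-9]],[[-104,132,16],[0,0,-12]],[[-122,154,20],[0,0,-14]],[[-131,165,21],[0,0,-14.3]],[[-131,165,21],[0,0,-14.3]],[[-131,165,21],[0,0,-14.3]],[[-131,165,21],[0,0,-14.3]],[[-131,165,21],[0,0,-14.3]]])

```text
t: 5.35
tool_pos: [0.6512, -0.2206, 0.1105]
tcp_rot: [0.667, 0.745, 0.0, 0.0]
force: [-1.9, -0.3, -0.8]
width: 0.0556
gripper_force: 42.7
```

Run:
```python
from h import *
s=ctrl.read_state();print(s["t"],s["tool_pos"],s["width"],s["force"])
print(deltas([.651,-.221,.018],.11))
im=ctrl.snapshot("side"); cv2.imwrite("pics/s2.png",cv2.resize(im[130:330,240:500,::-1],None,fx=3,fy=3))
```

```text
5.35 [ 0.65116666 -0.22061918  0.11054589] 0.05557417327032629 [-1.88804309 -0.32565982 -0.80693715]
(array([-0.4, -0.2, 92.5]), array([0., 0., 0.]))
```

View pics/s2.png

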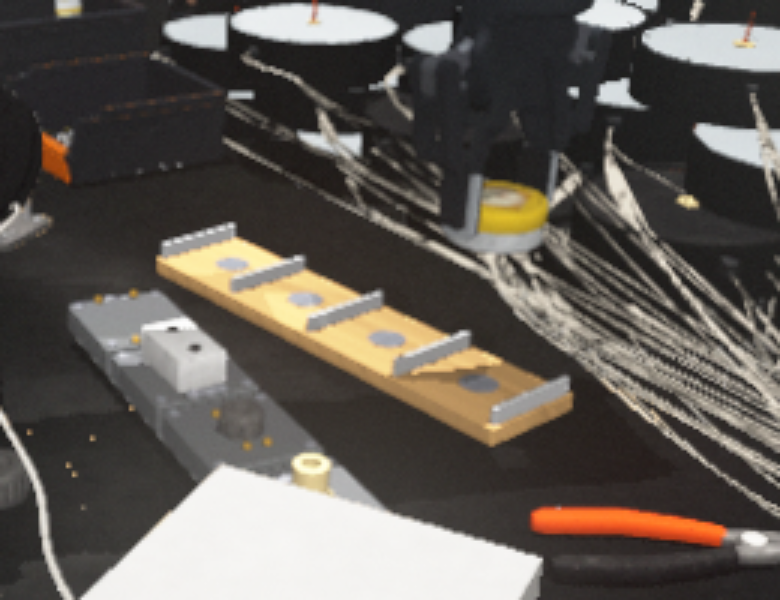

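The tin is held level (515,210 in the crop) above the right-end place. Lowering it.

send_rows(motion=[[[0,0,30],[0,0,0]],[[0,0,60],[0,0,0]],[[0,0,78],[0,0,0]],[[0,0,86],[0,0,0]],[[0,0,90],[0,0,0]],[[0,0,93],[0,0,0]],[[0,0,93],[0,0,0]],[[0,0,93],[0,0,0]]])

```text
t: 6.2
tool_pos: [0.6518, -0.2215, 0.0182]
tcp_rot: [0.667, 0.745, 0.0, 0.001]
force: [0.2, 1.0, -1.0]
width: 0.0553
gripper_force: 42.7
```

send_rows(motion=[[[0,0,1],[0,0,0]],[[0,0,1.5],[0,0,0]],[[0,0,2],[0,0,0]],[[0,0,2],[0,0,0]]])

```text
t: 6.6
tool_pos: [0.6517, -0.2215, 0.0165]
tcp_rot: [0.667, 0.745, 0.0, 0.0]
force: [-4.5, 0.4, 7.7]
width: 0.0555
gripper_force: 43.6
```

send_rows(motion=[[[0,0,0],[0,0,0]],[[0,0,0],[0,0,0]],[[0,0,0],[0,0,0]],[[0,0,0],[0,0,0]],[[0,0,0],[0,0,0]],[[0,0,0],[0,0,0]]], grip=0.22)

```text
t: 7.2
tool_pos: [0.6514, -0.2213, 0.0152]
tcp_rot: [0.667, 0.745, -0.0, -0.0]
force: [0.3, 0.1, 0.3]
width: 0.0667
gripper_force: 0.0
```

Released. Now up, then to the spacer.

send_rows(motion=[[[0,0,-15],[0,0,0]],[[0,0,-40],[0,0,0]],[[0,0,-80],[0,0,0]],[[0,0,-100],[0,0,0]],[[0,0,-100],[0,0,0]],[[0,0,-100],[0,0,0]]])

```text
t: 7.8
tool_pos: [0.6514, -0.2213, 0.1159]
tcp_rot: [0.667, 0.745, 0.0, 0.0]
force: [-0.1, 0.4, -1.4]
width: 0.0665
gripper_force: 0.0
```

Run:
```python
from h import *
s=ctrl.read_state();print(s["t"],s["tool_pos"],s["width"],s["force"])
print(deltas([.496,-.1438,.11],-.09))
```

```text
7.8 [ 0.65139801 -0.22132814  0.11593311] 0.06653227770198367 [-0.14773999  0.38877867 -1.40694458]
(array([  94.1, -146. ,    5.8]), array([ 0. ,  0. , 11.5]))
```

send_rows(motion=[[[24,-37,1],[0,0,3]],[[48,-74,2],[0,0,6]],[[72,-110,4],[0,0,9]],[[90,-138,5],[0,0,10.3]],[[94,-146,6],[0,0,10.3]],[[94,-146,6],[0,0,10.3]],[[94,-146,6],[0,0,10.3]],[[94,-146,6],[0,0,10.3]],[[94,-146,6],[0,0,10.3]]], grip=0.22)

```text
t: 8.7
tool_pos: [0.4965, -0.1442, 0.109]
tcp_rot: [0.731, 0.682, -0.0, -0.0]
force: [-0.4, 0.4, -1.0]
width: 0.0667
gripper_force: 0.0
```

Run:
```python
from h import *
s=ctrl.read_state();print(s["t"],s["tool_pos"],s["width"],s["force"])
print(deltas([.496,-.1438,.031],-.07))
im=ctrl.snapshot("top"); cv2.imwrite("pics/t2.png",cv2.resize(im[130:280,205:430,::-1],None,fx=3.5,fy=3.5,interpolation=cv2.INTER_CUBIC))
```

```text
8.7 [ 0.49647169 -0.14422874  0.10895757] 0.06666111474650735 [-0.41019437  0.36966037 -0.97940651]
(array([ 0.4, -0.5, 78. ]), array([-0., -0.,  0.]))
```

View pics/t2.png

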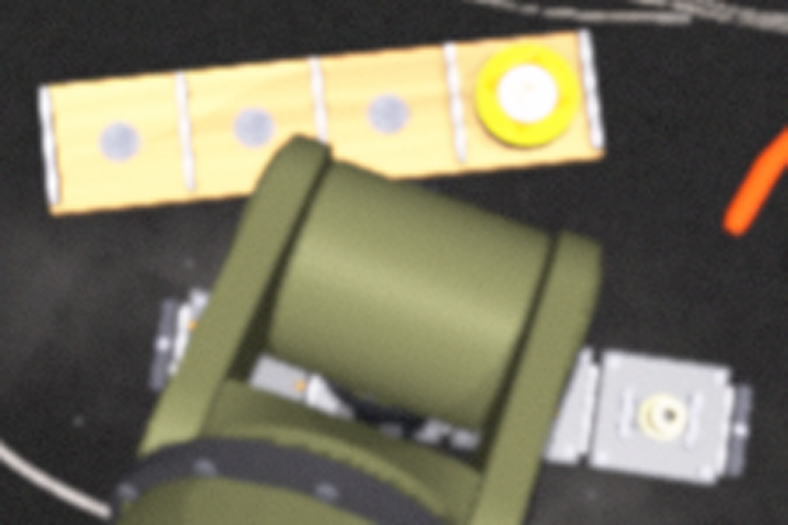

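The tin stands centred in the right-end place (527,93 in the crop). Next, gripping the spacer.

send_rows(motion=[[[0,0,30],[0,0,0]],[[0,0,55],[0,0,0]],[[0,0,70],[0,0,0]],[[0,0,76],[0,0,0]],[[0,0,78],[0,0,0]],[[0,0,78],[0,0,0]],[[0,0,78],[0,0,0]]])

```text
t: 9.45
tool_pos: [0.4964, -0.1441, 0.0321]
tcp_rot: [0.731, 0.682, 0.0, 0.001]
force: [0.2, 0.5, -0.4]
width: 0.0666
gripper_force: 0.0
```

send_rows(motion=[[[0,0,0],[0,0,0]],[[0,0,0],[0,0,0]],[[0,0,0],[0,0,0]],[[0,0,0],[0,0,0]],[[0,0,0],[0,0,0]],[[0,0,0],[0,0,0]],[[0,0,0],[0,0,0]],[[0,0,0],[0,0,0]],[[0,0,0],[0,0,0]],[[0,0,0],[0,0,0]]], grip=1)

```text
t: 10.45
tool_pos: [0.4963, -0.144, 0.0318]
tcp_rot: [0.731, 0.682, 0.0, 0.0]
force: [-1.2, -0.1, 5.8]
width: 0.029
gripper_force: 40.3
```

send_rows(motion=[[[0,0,-20],[0,0,0]],[[0,0,-50],[0,0,0]],[[0,0,-80],[0,0,0]],[[0,0,-80],[0,0,0]],[[0,0,-80],[0,0,0]]])

```text
t: 10.95
tool_pos: [0.4959, -0.1439, 0.1113]
tcp_rot: [0.731, 0.682, 0.0, 0.0]
force: [0.4, 0.3, -0.6]
width: 0.0292
gripper_force: 40.0
```

Run:
```python
from h import *
s=ctrl.read_state();print(s["t"],s["tool_pos"],s["width"],s["gripper_force"])
print(deltas([.645,-.1455,.10],.11))
```

```text
10.95 [ 0.49593779 -0.14389885  0.11130804] 0.029191020041590465 39.95547115802765
(array([  8.8, 148.8,  11.4]), array([  0. ,   0. , -10.3]))
```

send_rows(motion=[[[2,35,2],[0,0,-3]],[[5,75,5],[0,0,-6]],[[7,110,8],[0,0,-9]],[[9,138,11],[0,0,-10.3]],[[9,149,11],[0,0,-10.3]],[[9,149,11],[0,0,-10.3]],[[9,149,11],[0,0,-10.3]],[[9,149,11],[0,0,-10.3]]])

```text
t: 11.75
tool_pos: [0.6444, -0.1453, 0.0998]
tcp_rot: [0.667, 0.745, -0.0, -0.0]
force: [-0.1, 0.1, -0.5]
width: 0.0287
gripper_force: 40.0
```

Run:
```python
from h import *
s=ctrl.read_state();print(s["t"],s["tool_pos"],s["width"],s["force"])
print(deltas([.645,-.1455,.016],.11))
```

```text
11.75 [ 0.64442119 -0.14531046  0.09982207] 0.028694073912963483 [-0.09270252  0.07382111 -0.48134005]
(array([-0.3,  0.6, 83.8]), array([-0.1, -0. , -0. ]))
```

send_rows(motion=[[[0,1,30],[0,0,0]],[[0,1,58],[0,0,0]],[[0,1,72],[0,0,0]],[[0,1,79],[0,0,0]],[[0,1,82],[0,0,0]],[[0,1,84],[0,0,0]],[[0,1,84.5],[0,0,0]],[[0,1,84.5],[0,0,0]]])

```text
t: 12.55
tool_pos: [0.6466, -0.1453, 0.0165]
tcp_rot: [0.667, 0.745, 0.0, 0.0]
force: [-0.4, 0.4, -0.4]
width: 0.029
gripper_force: 40.0
```

send_rows(motion=[[[0,0,0],[0,0,0]],[[0,0,0],[0,0,0]],[[0,0,0],[0,0,0]],[[0,0,0],[0,0,0]],[[0,0,0],[0,0,0]],[[0,0,0],[0,0,0]]], grip=0.4)

```text
t: 13.15
tool_pos: [0.6462, -0.1452, 0.0158]
tcp_rot: [0.667, 0.745, -0.0, 0.0]
force: [0.0, -0.1, -0.5]
width: 0.0513
gripper_force: 0.0
```

send_rows(motion=[[[0,0,-15],[0,0,0]],[[0,0,-40],[0,0,0]],[[0,0,-80],[0,0,0]],[[0,0,-90],[0,0,0]],[[0,0,-90],[0,0,0]],[[0,0,-90],[0,0,0]]])

```text
t: 13.75
tool_pos: [0.6459, -0.1451, 0.1053]
tcp_rot: [0.667, 0.745, -0.0, -0.0]
force: [0.1, 0.3, -1.0]
width: 0.0512
gripper_force: 0.0
```

Run:
```python
from h import *
s=ctrl.read_state();print(s["t"],s["tool_pos"],s["width"],s["gripper_force"])
print(deltas([.485,-.219,.09],-.14))
```

```text
13.75 [ 0.6458703  -0.14512411  0.10525177] 0.05116517506862846 0.0
(array([ -55.8, -168. ,   15.4]), array([-0. , -0. , 14.3]))
```

send_rows(motion=[[[-14,-42,0],[0,0,4]],[[-28,-84,0],[0,0,8]],[[-42,-126,5],[0,0,12]],[[-54,-160,10],[0,0,14.3]],[[-56,-168,15],[0,0,14.3]],[[-56,-168,15],[0,0,14.3]],[[-56,-168,15],[0,0,14.3]],[[-56,-168,15],[0,0,14.3]],[[-56,-168,15],[0,0,14.3]]])

```text
t: 14.65
tool_pos: [0.4861, -0.2188, 0.0907]
tcp_rot: [0.754, 0.657, 0.0, -0.0]
force: [-0.1, 0.2, 0.0]
width: 0.0512
gripper_force: 0.0
```

Run:
```python
from h import *
s=ctrl.read_state();print(s["t"],s["tool_pos"],s["width"],s["force"])
print(deltas([.4852,-.219,.0305],-.14))
im=ctrl.snapshot("side"); cv2.imwrite("pics/s3.png",cv2.resize(im[130:330,240:500,::-1],None,fx=3,fy=3))
```

```text
14.65 [ 0.48608983 -0.21883002  0.09067371] 0.05115707471470106 [-0.12673352  0.16850057  0.02057802]
(array([-0.3, -0.9, 60.2]), array([-0. , -0. ,  0.1]))
```

View pics/s3.png

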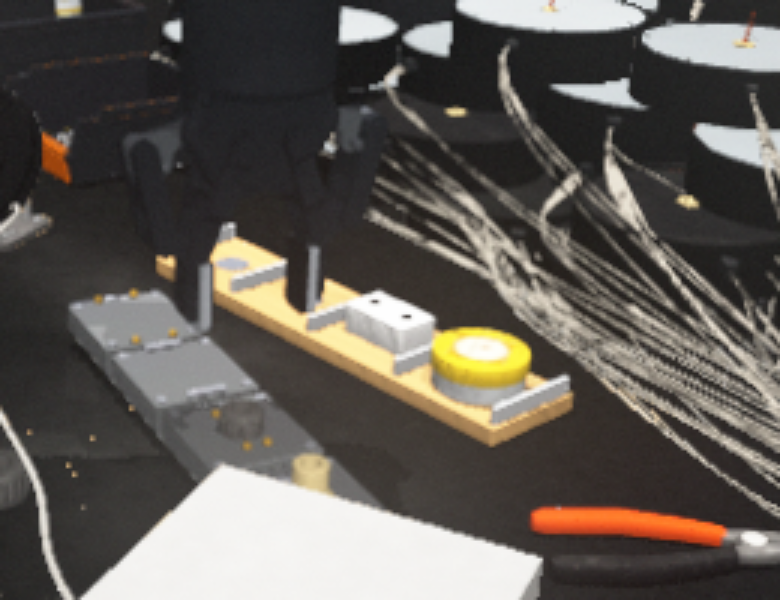

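The tin and spacer are upright in their places (480,360 and 390,320), and the gripper is above the nut. Gripping the nut.

send_rows(motion=[[[0,-1,25],[0,0,0]],[[0,-1,45],[0,0,0]],[[0,-1,55],[0,0,0]],[[0,-1,59],[0,0,0]],[[0,-1,60],[0,0,0]],[[0,-1,60],[0,0,0]],[[0,-1,60],[0,0,0]]])

```text
t: 15.4
tool_pos: [0.4848, -0.2193, 0.0316]
tcp_rot: [0.755, 0.656, 0.0, 0.001]
force: [0.1, -0.2, 0.4]
width: 0.0511
gripper_force: 0.0
```

send_rows(motion=[[[0,0,0],[0,0,0]],[[0,0,0],[0,0,0]],[[0,0,0],[0,0,0]],[[0,0,0],[0,0,0]],[[0,0,0],[0,0,0]],[[0,0,0],[0,0,0]],[[0,0,0],[0,0,0]],[[0,0,0],[0,0,0]],[[0,0,0],[0,0,0]]], grip=1)

```text
t: 16.3
tool_pos: [0.4846, -0.2193, 0.0313]
tcp_rot: [0.755, 0.656, 0.0, 0.0]
force: [-1.8, 0.6, 6.3]
width: 0.0203
gripper_force: 39.0
```

send_rows(motion=[[[0,0,-20],[0,0,0]],[[0,0,-50],[0,0,0]],[[0,0,-80],[0,0,0]],[[0,0,-80],[0,0,0]],[[0,0,-80],[0,0,0]]])

```text
t: 16.8
tool_pos: [0.4845, -0.2192, 0.111]
tcp_rot: [0.755, 0.656, 0.0, 0.0]
force: [-0.0, 0.6, -0.5]
width: 0.0208
gripper_force: 39.2
```

Run:
```python
from h import *
s=ctrl.read_state();print(s["t"],s["tool_pos"],s["width"],s["gripper_force"])
print(deltas([.638,-.0696,.10],.11))
```

```text
16.8 [ 0.48446111 -0.21919459  0.11095278] 0.02078650614890899 39.18412506580353
(array([169.5, 131.2,  11. ]), array([  0. ,   0. , -14.3]))
```

send_rows(motion=[[[30,23,0],[0,0,-3]],[[60,46,2],[0,0,-6]],[[95,74,5],[0,0,-9]],[[130,101,8],[0,0,-12]],[[158,122,10],[0,0,-14.3]],[[169.5,131,11],[0,0,-14.3]],[[169.5,131,11],[0,0,-14.3]],[[169.5,131,11],[0,0,-14.3]],[[169.5,131,11],[0,0,-14.3]],[[169.5,131,11],[0,0,-14.3]]])

```text
t: 17.8
tool_pos: [0.6372, -0.0704, 0.0998]
tcp_rot: [0.668, 0.744, -0.0, -0.0]
force: [0.4, 0.2, 0.3]
width: 0.0209
gripper_force: 39.3
```

Run:
```python
from h import *
s=ctrl.read_state();print(s["t"],s["tool_pos"],s["width"],s["force"])
print(deltas([.638,-.0696,.0155],.11))
im=ctrl.snapshot("side"); cv2.imwrite("pics/s4.png",cv2.resize(im[130:330,240:500,::-1],None,fx=3,fy=3))
```

```text
17.8 [ 0.63723685 -0.0704195   0.0998108 ] 0.02087077283114672 [0.36012282 0.18677113 0.25494403]
(array([ 0.7,  0.9, 84.3]), array([-0. , -0. , -0.1]))
```

View pics/s4.png

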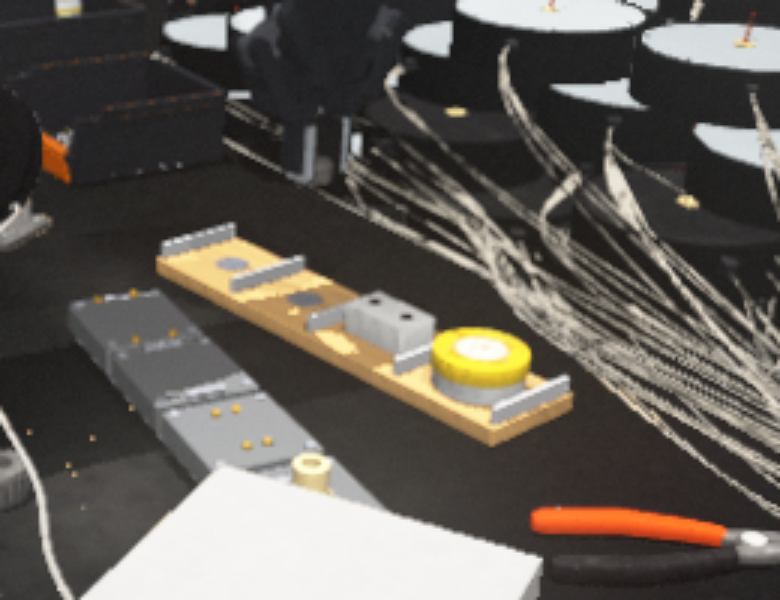

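The nut is held between the fingertips (322,175) above its place. Setting it down.

send_rows(motion=[[[1,1,30],[0,0,0]],[[1,1,58],[0,0,0]],[[1,1,72],[0,0,0]],[[1,1,79],[0,0,0]],[[1,1,82],[0,0,0]],[[1,1,84],[0,0,0]],[[1,1,85],[0,0,0]],[[1,1,85],[0,0,0]]])

```text
t: 18.65
tool_pos: [0.6389, -0.0685, 0.0154]
tcp_rot: [0.667, 0.745, 0.0, 0.0]
force: [-0.8, 0.3, -1.5]
width: 0.0205
gripper_force: 39.3
```

send_rows(motion=[[[0,0,0],[0,0,0]],[[0,0,0],[0,0,0]],[[0,0,0],[0,0,0]],[[0,0,0],[0,0,0]],[[0,0,0],[0,0,0]],[[0,0,0],[0,0,0]]], grip=0.45)

```text
t: 19.25
tool_pos: [0.6386, -0.0684, 0.0148]
tcp_rot: [0.667, 0.745, 0.0, -0.0]
force: [-0.2, -0.8, 0.4]
width: 0.0467
gripper_force: 0.0
```

send_rows(motion=[[[0,0,-15],[0,0,0]],[[0,0,-40],[0,0,0]],[[0,0,-80],[0,0,0]],[[0,0,-90],[0,0,0]],[[0,0,-90],[0,0,0]],[[0,0,-90],[0,0,0]]])

```text
t: 19.85
tool_pos: [0.6382, -0.0684, 0.1042]
tcp_rot: [0.667, 0.745, -0.0, -0.0]
force: [0.3, -0.4, 0.1]
width: 0.0466
gripper_force: 0.0
```

Run:
```python
from h import *
s=ctrl.read_state();print(s["t"],s["tool_pos"],s["width"],s["gripper_force"])
print(deltas([.4748,-.2925,.10],-.14))
```

```text
19.85 [ 0.6381978  -0.06840012  0.10424657] 0.04662740608364721 0.0
(array([-204.8, -187. ,    4.4]), array([-0. , -0. , 14.3]))
```

send_rows(motion=[[[-34,-31,0],[0,0,3]],[[-68,-62,0],[0,0,6]],[[-102,-93,0],[0,0,9]],[[-136,-124,1],[0,0,12]],[[-170,-155,2],[0,0,14.3]],[[-196,-179,4],[0,0,14.3]],[[-205,-187,4],[0,0,14.3]],[[-205,-187,4],[0,0,14.3]],[[-205,-187,4],[0,0,14.3]],[[-205,-187,4],[0,0,14.3]],[[-205,-187,4],[0,0,14.3]]])

```text
t: 20.95
tool_pos: [0.4759, -0.2917, 0.1006]
tcp_rot: [0.754, 0.657, -0.0, -0.0]
force: [-0.8, -0.2, -0.8]
width: 0.047
gripper_force: 0.0
```

Run:
```python
from h import *
s=ctrl.read_state();print(s["t"],s["tool_pos"],s["width"],s["force"])
print(deltas([.4748,-.2925,.033],-.14))
```

```text
20.95 [ 0.47587781 -0.29173016  0.10063042] 0.046950563301726235 [-0.78283146 -0.23703663 -0.84102343]
(array([-0.9, -1. , 67.6]), array([-0. , -0. ,  0.1]))
```

send_rows(motion=[[[-1,-1,25],[0,0,0]],[[-1,-1,48],[0,0,0]],[[-1,-1,60],[0,0,0]],[[-1,-1,66],[0,0,0]],[[-1,-1,67],[0,0,0]],[[-1,-1,67],[0,0,0]],[[-1,-1,67],[0,0,0]]])

```text
t: 21.65
tool_pos: [0.4745, -0.2938, 0.0347]
tcp_rot: [0.755, 0.656, 0.0, 0.001]
force: [0.3, -0.2, 0.5]
width: 0.047
gripper_force: 0.0
```

send_rows(motion=[[[0,0,0],[0,0,0]],[[0,0,0],[0,0,0]],[[0,0,0],[0,0,0]],[[0,0,0],[0,0,0]],[[0,0,0],[0,0,0]],[[0,0,0],[0,0,0]],[[0,0,0],[0,0,0]],[[0,0,0],[0,0,0]],[[0,0,0],[0,0,0]]], grip=1)

```text
t: 22.55
tool_pos: [0.4744, -0.2938, 0.0345]
tcp_rot: [0.755, 0.656, 0.0, 0.0]
force: [-0.8, 0.5, 5.6]
width: 0.0223
gripper_force: 39.0
```

send_rows(motion=[[[0,0,-20],[0,0,0]],[[0,0,-50],[0,0,0]],[[0,0,-80],[0,0,0]],[[0,0,-80],[0,0,0]],[[0,0,-80],[0,0,0]]])

```text
t: 23.05
tool_pos: [0.4741, -0.2936, 0.114]
tcp_rot: [0.755, 0.656, 0.0, 0.0]
force: [0.3, 0.4, -1.1]
width: 0.0223
gripper_force: 39.3
```

Run:
```python
from h import *
s=ctrl.read_state();print(s["t"],s["tool_pos"],s["width"],s["gripper_force"])
print(deltas([.630,.0059,.11],.11))
```

```text
23.05 [ 0.47413281 -0.29362943  0.11400501] 0.022265350256736514 39.25653398036957
(array([318.3, 112.7,   4. ]), array([  0. ,   0. , -14.3]))
```

send_rows(motion=[[[32,11,0],[0,0,-2]],[[70,25,0],[0,0,-4]],[[112,40,0],[0,0,-6]],[[154,55,0],[0,0,-8]],[[196,70,0],[0,0,-10]],[[238,84,2],[0,0,-12]],[[278,98,4],[0,0,-14.3]],[[308,109,4],[0,0,-14.3]],[[318,113,4],[0,0,-14.3]],[[318,113,4],[0,0,-14.3]],[[318,113,4],[0,0,-14.3]],[[318,113,4],[0,0,-14.3]],[[318,113,4],[0,0,-14.3]]])

```text
t: 24.35
tool_pos: [0.63, 0.0045, 0.1098]
tcp_rot: [0.668, 0.744, -0.0, -0.0]
force: [0.2, 0.6, 0.9]
width: 0.0223
gripper_force: 39.3
```

Run:
```python
from h import *
s=ctrl.read_state();print(s["t"],s["tool_pos"],s["width"],s["force"])
print(deltas([.630,.0059,.0187],.11))
```

```text
24.35 [0.62996554 0.00445369 0.1098205 ] 0.022253528403729416 [0.19676676 0.55775812 0.86925778]
(array([ 1.4,  0.2, 91.1]), array([-0. ,  0. , -0.1]))
```

send_rows(motion=[[[1,0,30],[0,0,0]],[[1,0,60],[0,0,0]],[[1,0,78],[0,0,0]],[[1,0,86],[0,0,0]],[[1,0,89],[0,0,0]],[[1,0,91],[0,0,0]],[[1,0,92],[0,0,0]],[[1,0,92],[0,0,0]]])

```text
t: 25.15
tool_pos: [0.6305, 0.0065, 0.0185]
tcp_rot: [0.667, 0.745, 0.0, 0.0]
force: [-0.5, 0.1, 0.6]
width: 0.0221
gripper_force: 39.3
```

send_rows(motion=[[[0,0,0],[0,0,0]],[[0,0,0],[0,0,0]],[[0,0,0],[0,0,0]],[[0,0,0],[0,0,0]],[[0,0,0],[0,0,0]],[[0,0,0],[0,0,0]]], grip=0.45)

```text
t: 25.75
tool_pos: [0.6301, 0.0066, 0.0178]
tcp_rot: [0.667, 0.745, -0.0, -0.0]
force: [-0.0, -0.0, 1.1]
width: 0.0471
gripper_force: 0.0
```

send_rows(motion=[[[0,0,-15],[0,0,0]],[[0,0,-40],[0,0,0]],[[0,0,-80],[0,0,0]],[[0,0,-120],[0,0,0]],[[0,-40,-150],[0,0,0]],[[0,-80,-150],[0,0,0]],[[0,-120,-150],[0,0,0]],[[0,-160,-150],[0,0,0]],[[0,-200,-150],[0,0,0]],[[0,-220,-150],[0,0,0]],[[0,-220,-150],[0,0,0]],[[0,-220,-150],[0,0,0]]])

```text
t: 26.95
tool_pos: [0.4119, -0.0176, 0.1689]
tcp_rot: [0.667, 0.745, 0.001, 0.001]
force: [0.4, -0.3, -0.4]
width: 0.0472
gripper_force: 0.0
```

Run:
```python
from h import *
s=ctrl.read_state();print(s["t"],s["tool_pos"],s["force"])
t=ctrl.snapshot("top")[120:280,205:430,::-1]; i=ctrl.snapshot("side")[150:310,240:465,::-1]
cv2.imwrite("pics/f.png",cv2.resize(cv2.hconcat([t,i]),(800,284),interpolation=cv2.INTER_CUBIC))
```

```text
26.95 [ 0.41194661 -0.01762078  0.16894103] [ 0.37561786 -0.32984532 -0.4125194 ]
```

View pics/f.png

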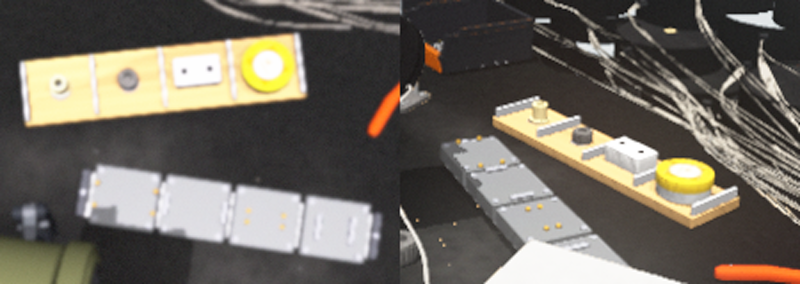

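All four parts stand upright in the rack: bush (60,85), nut (127,78), spacer (197,70) and tin (268,63). Each is central in its place, and the rail is empty.

```bash
python3 -c "
from workcell import ctrl
print(ctrl.close_job())"
```

```text
the job is handed in; nothing more can be done
None
```

I moved all four parts to the rack in mirrored order (bush, nut, spacer, tin from left to right) and handed the job in at about 27 s; the last pictures show each part upright and near the middle of its place, but the hand-in returned no verdict.

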